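# Sweep the used caps into the discard tray

## Robot

A 7-joint arm with a two-finger parallel gripper is mounted at the origin on the work surface. World frame = base frame: x ahead of the robot, y to its left, z up, the work surface at z = 0. Lengths are in m, angles in rad, forces in N, time in s.
With the tool pointing down it reaches from about 0.4 to 0.85 m from the base axis. Payload 4.5 kg.
Tool frame: the origin (TCP) lies between the finger pads; the fingertips stand 19 mm ahead of it and the grasp point (between the pads) is the TCP; z points along the fingers, y is the direction in which the jaws open and shut (so a half turn about z gives the same grasp; the last joint's range is limited). The gripper opens to 88 mm and grips with 3 to 60 N. Pads are 18 mm wide; open, the fingers measure 123 mm over their backs; the gripper's body (75 mm by 187 mm) begins 45 mm behind the grasp point.
Start: joints at [1.255, 0.689, -0.195, 1.565, 0.157, 0.902, -0.215], TCP at [0.214, -0.587, 0.258] pointing down, gripper open.
Joint ranges: [-3.01, 3.01], [-0.46, 2.08], [-1.47, 1.51], [0.13, 2.56], [-1, 4.14], [0.04, 2.09], [-2.66, 2.66]. Speed limits (rad/s): [2.57, 2.57, 3.14, 3.14, 3.14, 3.14, 3.14].

## Interface

Orientations are given as a unit quaternion [x, y, z, w].
In Python, from plant import status, snapshot, finish_job, cut_out, tip_of gives the robot as it stands. The module is installed in compiled form; this text tells all that it offers.
- The arm moves only by the tool carry_out, never from a script. Its arguments are lists of equal length, an entry for each row: "linear": the shift along the world's x, y, z in m, a list of three; "roll": the turn about the world's z in rad. A call has 1 to 8 rows; each row is the pose to reach, as a shift and turn from the pose measured when the call began; what a row does not reach only later rows make up. A row lasts 1/12 s, in which the tool goes at most 41.7 mm and 7.16 degrees, less where a joint would pass 70% of its speed; a pose out of reach is approached as far as the arm can. A call with a gripper value outside its range is refused whole. "gripper" is the opening, from 0 (shut) to 1 (fully open), set as the call begins (left out, the last holds). The fingers move at their own pace and stop on an object; "grip_force" is the grip in N (left out, the last holds). Time passes only in rows, so rows that repeat a pose let the fingers close. It gives the time, the measured TCP pose, the force and the opening at its end, in the units of the state.
- status.get_state(): the state, without advancing time (a new reading comes with each control period).
- snapshot(name): name is "side" or "top"; returns a dict with "img" (420x560x3 uint8, red, green, blue), "range_z" (420x560 float32, m along the optical axis (not along the pixel's ray), 0 where there is no reading), "fx", "fy", "cx", "cy" (pixels), "world_from_camera" (4x4, takes a point from camera to world coordinates). Camera axes: x right, y down, z forward; pixel columns grow to the right and rows downward; lengths in m; the calibration is good to about 2 mm. A picture is of the moment at which its call begins.
- finish_job(): hands the job in, once; it reports no verdict.
Trained networks look in a picture, given as the dict that the camera call returned (one of the last four; its "shot" number tells which), for a name from the list of things; names that differ only in an ending like _2 or _b are one class to them, and where a whole thing is asked for, a point or a joint stands for the part that bears it (a point fixed in the world has none). Each returns a list of dicts, best first, with "confidence" (0 to 1); they miss things now and then, are a little off and sometimes report something else, mostly with a low value. They report only what shows in the picture. A call takes as long as a camera call.
- cut_out(picture, query): "region" (420x560 bool, what is visible of it) and "pixel" ([column, row] in pixels, amid what is visible of it).
- tip_of(picture, query): "pixel" ([column, row] in pixels: a listed point, or the origin of a listed thing).
The state is a dict: "clock": time; "q": joint angles; "qd": joint speeds; "joint_torque": joint torques, N m; "tool_pos": TCP position; "eef_rot": TCP orientation; "contact_force": force on the tool from outside, world axes, zero at the start; "moment": the same for the moment, N m; "opening": opening from 0.0 (shut) to 1.0 (fully open).
Only numpy, scipy, OpenCV 4.12 (cv2) and the standard library are available. Lean on these libraries where they do the work, as an engineer would, in place of code of your own. Each camera call takes 0.05 s, during which the arm holds its last target.

## Task

Clear the prep board: with your fingers, sweep the three used red caps along the board and off its end into the yellow discard tray, without picking any of them up. Leave the green caps and the vials standing where they are, and let nothing red fall into the white tray.

Things in the scene. Friction and masses are not known exactly. Their poses are not given: they have to be found in the camera images.
- board: Grey prep board fixed on the table, 260 mm (own x) by 340 mm (own y), origin at the centre of its underside, flat top 40 mm above the table. A blue rim 8 mm wide and 8 mm high runs along its two long sides (centred at x = +-126 mm); its two short ends (y = +-170 mm) are open, with no rim.
- discard: Yellow open tray, 200 mm (own x) by 124 mm (own y), fixed on the table, origin centre of its underside, axes parallel to the board's. It stands at either short end of the board, centre 227 mm from the board's centre along y, 5 mm under its overhanging edge. Floor and walls 3 mm thick; walls 50 mm high at x = +-98.5 mm, only 26 mm at y = +-60.5 mm, so things swept off the board drop in.
- clean_tray: White tray of the same size and shape as the yellow one, at the opposite short end of the board, with four clear tubes with blue ends fixed in it. For clean things only.
- used_a: Used red screw cap with a white dot on top, round, 28 mm across and 14 mm high, about 15 g, lying flat and loose on the board; origin at the centre of its underside.
- used_b: Used red screw cap with a white dot on top, round, 28 mm across and 14 mm high, about 15 g, lying flat and loose on the board; origin at the centre of its underside.
- used_c: Used red screw cap with a white dot on top, round, 28 mm across and 14 mm high, about 15 g, lying flat and loose on the board; origin at the centre of its underside.
- clean_a: Clean green screw cap, round, 28 mm across and 14 mm high, lying flat and loose on the board; origin at the centre of its underside. Must stay where it is.
- clean_b: Clean green screw cap, round, 28 mm across and 14 mm high, lying flat and loose on the board; origin at the centre of its underside. Must stay where it is.
- vial_a: Small amber glass vial with a silver cap, 22 mm across, 50 mm high, about 30 g, standing loose on the board near one rim; origin at the centre of its underside. Must stay standing where it is.
- vial_b: Small amber glass vial with a silver cap, 22 mm across, 50 mm high, about 30 g, standing loose on the board near one rim; origin at the centre of its underside. Must stay standing where it is.

How it is judged:
By the outcome, as a careful person would: the job done as asked, in the order asked, and still so for the second after the job is handed in, with the robot touching nothing.
It also fails if it takes over 54 s, if anything falls off the work surface, if the arm or the gripper's body presses on something with over 40 N, if the wrist force passes 120 N, or if a joint passes its speed limit or range.

## Working session

There is one attempt and no reset: what is moved stays moved. The work goes in short steps, Python scripts to look and compute and a tool call to move; the robot and the scene stay as the last step left them, time stands still between calls to the robot, and variables do not carry over. Pictures are saved under pics/ and viewed, and the job is handed in when it is done.

Besides the shell and the picture viewer there is one more tool, called by a JSON object that holds its "api" and its "payload". carry_out: Moves the arm, as the interface text tells. Its arguments: {"type":"object","properties":{"linear":{"type":"array"},"roll":{"type":"array"},"gripper":{"type":"number"},"grip_force":{"type":"number"}},"required":["linear","roll"]}

```bash
mkdir -p pics; python3 - <<'E'
from plant import status,snapshot
import cv2,numpy as np
print(status.get_state())
for n in("top","side"):
    s=snapshot(n);cv2.imwrite(f"pics/{n}0.png",s["img"][:,:,::-1]);print(n,s["fx"],s["cx"],s["cy"],s["world_from_camera"].round(3).tolist())
    np.savez(f"{n}0.npz",**{k:v for k,v in s.items()})
E
```

```text
{'clock': 0.0, 'q': array([ 1.25481064,  0.68998105, -0.1944937 ,  1.56637138,  0.15729474,
        0.90248124, -0.21508452]), 'qd': array([ 0.00061169,  0.00039273, -0.00037518, -0.00077724, -0.00028961,
        0.00094803, -0.00058573]), 'joint_torque': array([ 6.62927941e-04, -5.27572417e+01, -1.26711611e+00, -1.53430349e+01,
       -5.27630048e-02,  6.77433360e-03,  1.59090405e-04]), 'tool_pos': array([ 0.21392341, -0.58660166,  0.25690403]), 'eef_rot': array([ 9.84737431e-01,  1.74044062e-01, -2.30658670e-04, -8.96392145e-04]), 'contact_force': array([ 0.60486199, -0.51430208,  0.07162493]), 'moment': array([ 0.01394386,  0.01329289, -0.03066703]), 'opening': 0.9967592609961704}
top 478.8024823875719 279.2007985534866 205.9714018894843 [[-0.014, -0.982, 0.191, 0.418], [-1.0, 0.011, -0.017, 0.029], [0.015, -0.191, -0.981, 0.81], [0.0, 0.0, 0.0, 1.0]]
side 424.60718116763985 285.76741163593744 212.5634673197876 [[0.866, -0.389, 0.315, 0.37], [-0.5, -0.65, 0.571, -0.386], [-0.017, -0.652, -0.758, 0.582], [0.0, 0.0, 0.0, 1.0]]
```

View pics/top0.png

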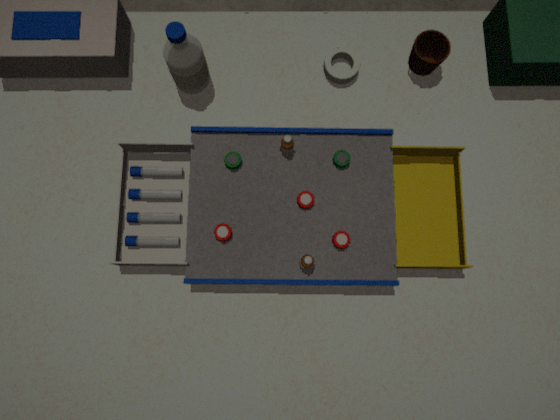

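View pics/side0.png

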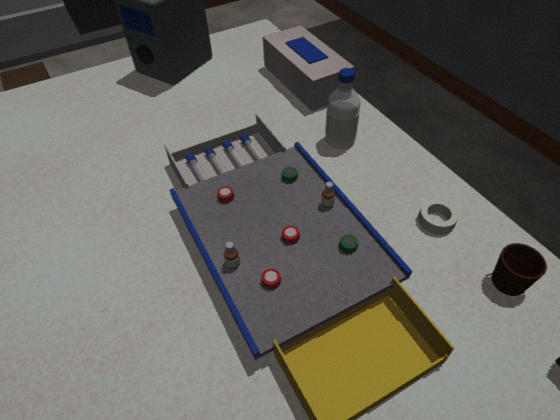

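The top view shows the yellow tray at the right and the white tray at the left. The red caps are at (306,200), (223,232) and (341,240), the green caps at (233,160) and (342,158), and the vials at (287,143) and (307,262). The side view agrees with this.

```bash
cat > h.py <<'E'
import numpy as np,cv2
from plant import *
def pt(s,u,v,z=None):
    T=s["world_from_camera"];d=np.array([(u-s["cx"])/s["fx"],(v-s["cy"])/s["fy"],1.])
    if z is None: d=d*np.median(s["range_z"][int(v)-1:int(v)+2,int(u)-1:int(u)+2]); return T[:3,:3]@d+T[:3,3]
    w=T[:3,:3]@d; return T[:3,3]+w*(z-T[2,3])/w[2]
def caps(s,z=.054):
    hsv=cv2.cvtColor(s["img"],cv2.COLOR_RGB2HSV);out=[]
    masks={'red':((hsv[...,0]<6)|(hsv[...,0]>174))&(hsv[...,1]>150)&(hsv[...,2]>70),'green':(abs(hsv[...,0].astype(int)-65)<20)&(hsv[...,1]>90)}
    for n,m in masks.items():
        c,_=cv2.findContours(m.astype(np.uint8),cv2.RETR_EXTERNAL,cv2.CHAIN_APPROX_NONE)
        for k in c:
            a=cv2.contourArea(k)
            if 40<a<900:
                (x,y),r=cv2.minEnclosingCircle(k)
                out.append((n,round(x),round(y),a,pt(s,x,y).round(4),pt(s,x,y,z-.004).round(4)))
    return out
E
python3 - <<'E'
from h import *
for n in("top","side"):
    s=snapshot(n);print(n)
    for o in caps(s):print(*o)
    for q in("vial_a","used_a","clean_a"):
        for r in cut_out(s,q):
            ys,xs=np.where(r["region"]);P=[pt(s,x,y) for x,y in zip(xs,ys)]
            P=np.array(P);print(q,round(r["confidence"],2),r["pixel"],P.min(0).round(3),P.max(0).round(3),np.median(P,0).round(3))
        if q=='vial_a':
            for r in tip_of(s,q):print(' tip',round(r["confidence"],2),r["pixel"],pt(s,*r["pixel"],.04).round(4))
    # board rims
    hsv=cv2.cvtColor(s["img"],cv2.COLOR_RGB2HSV)
    if n=='top':
        m=((abs(hsv[...,0].astype(int)-112)<12)&(hsv[...,1]>150)).astype(np.uint8)
        c,_=cv2.findContours(m,cv2.RETR_EXTERNAL,cv2.CHAIN_APPROX_NONE)
        for k in c:
            if cv2.contourArea(k)>500:
                B=cv2.boxPoints(cv2.minAreaRect(k));print([pt(s,*b,.048).round(3).tolist() for b in B])
        for u,v in((392,200),(250,200),(430,210),(460,210),(160,205)):print(u,v,pt(s,u,v).round(3))
E
```

```text
top
red 341 239 206.0 [ 0.5104 -0.0822  0.0535] [ 0.5108 -0.0827  0.05  ]
red 222 232 205.5 [0.5245 0.1064 0.0529] [0.5249 0.1067 0.05  ]
red 305 199 198.0 [ 0.5761 -0.0267  0.0531] [ 0.5768 -0.027   0.05  ]
green 232 160 207.5 [0.6421 0.0909 0.0534] [0.6431 0.0912 0.05  ]
green 341 159 210.0 [ 0.6432 -0.0876  0.053 ] [ 0.644  -0.0881  0.05  ]
vial_a 0.69 [308.8, 261.5] [ 0.465 -0.039  0.039] [ 0.489 -0.015  0.09 ] [ 0.475 -0.024  0.07 ]
vial_a 0.46 [284.8, 142.8] [ 0.657 -0.009  0.038] [0.691 0.014 0.09 ] [0.664 0.003 0.069]
 tip 0.7 [306.0, 262.7] [ 0.4745 -0.0265  0.04  ]
 tip 0.52 [282.3, 146.2] [0.6698 0.0086 0.04  ]
 tip 0.43 [341.6, 239.7] [ 0.5109 -0.0851  0.04  ]
used_a 0.73 [304.8, 200.1] [ 0.563 -0.04   0.039] [ 0.59  -0.014  0.055] [ 0.576 -0.027  0.053]
used_a 0.59 [342.5, 237.8] [ 0.498 -0.095  0.042] [ 0.524 -0.07   0.055] [ 0.51  -0.082  0.053]
used_a 0.5 [222.1, 232.0] [0.512 0.092 0.041] [0.539 0.12  0.055] [0.525 0.105 0.053]
clean_a 0.72 [337.9, 158.3] [ 0.632 -0.105  0.039] [ 0.662 -0.075  0.055] [ 0.644 -0.088  0.053]
clean_a 0.47 [235.5, 156.9] [0.631 0.077 0.0
[... 781 characters left out ...]
97 0.0867 0.054 ] [0.6418 0.0903 0.05  ]
vial_a 0.81 [232.0, 255.8] [ 0.463 -0.036  0.04 ] [0.489 0.018 0.091] [ 0.472 -0.03   0.069]
vial_a 0.67 [327.9, 194.4] [ 0.654 -0.008  0.042] [0.674 0.009 0.09 ] [ 0.661 -0.002  0.069]
 tip 0.84 [324.3, 202.4] [0.6638 0.0088 0.04  ]
 tip 0.56 [235.1, 264.0] [ 0.4771 -0.0273  0.04  ]
used_a 0.9 [271.8, 280.5] [ 0.495 -0.095  0.04 ] [ 0.523 -0.069  0.056] [ 0.508 -0.086  0.054]
used_a 0.74 [290.4, 234.0] [ 0.561 -0.04   0.041] [ 0.588 -0.005  0.055] [ 0.573 -0.03   0.054]
used_a 0.65 [227.5, 192.7] [0.509 0.094 0.041] [0.541 0.125 0.055] [0.522 0.102 0.054]
clean_a 0.65 [345.4, 243.1] [ 0.629 -0.102  0.041] [ 0.657 -0.073  0.055] [ 0.641 -0.091  0.053]
```

{"api": "carry_out", "payload": {"linear": [[0.02,0.034,0],[0.04,0.068,0],[0.06,0.102,0],[0.08,0.136,0],[0.1,0.17,0],[0.12,0.204,0],[0.14,0.238,0],[0.15,0.27,0]], "roll": [0.08,0.16,0.24,0.32,0.4,0.48,0.56,0.64], "gripper": 0.16}}

```text
clock: 1.27
tool_pos: [0.3669, -0.315, 0.2582]
eef_rot: [0.879, 0.478, 0.001, 0.001]
contact_force: [0.2, 0.8, 0.1]
opening: 0.419
```

{"api": "carry_out", "payload": {"linear": [[0.02,0.034,0],[0.04,0.068,0],[0.06,0.102,0],[0.08,0.136,0],[0.1,0.17,0],[0.12,0.204,-0.03],[0.14,0.238,-0.06],[0.145,0.263,-0.09]], "roll": [0.08,0.16,0.24,0.32,0.4,0.48,0.54,0.56]}}

```text
clock: 1.93
tool_pos: [0.5125, -0.0585, 0.1777]
eef_rot: [0.711, 0.703, 0.004, 0.002]
contact_force: [1.1, -0.9, -0.7]
opening: 0.162
```

{"api": "carry_out", "payload": {"linear": [[0,0,0],[0,0,0]], "roll": [0,0]}}

```text
clock: 2.1
tool_pos: [0.5125, -0.0559, 0.1765]
eef_rot: [0.71, 0.704, 0.004, 0.001]
contact_force: [-0.3, -0.1, 0.5]
opening: 0.159
```

```bash
python3 - <<'E'
from h import *
s=status.get_state();x=s["eef_rot"];print(s["clock"],s["tool_pos"],s["opening"],s["q"].round(2));from scipy.spatial.transform import Rotation as R
print(R.from_quat(x).as_matrix().round(3))
for n in("top","side"):
    p=snapshot(n);cv2.imwrite(f"pics/{n}1.png",p["img"][:,:,::-1])
E
```

```text
2.1 [ 0.51249432 -0.05590991  0.17653796] 0.15916665607360975 [ 0.27  0.69 -0.41  1.97  0.48  0.57 -0.47]
[[ 0.008  1.     0.007]
 [ 1.    -0.008  0.004]
 [ 0.004  0.007 -1.   ]]
```

View pics/side1.png

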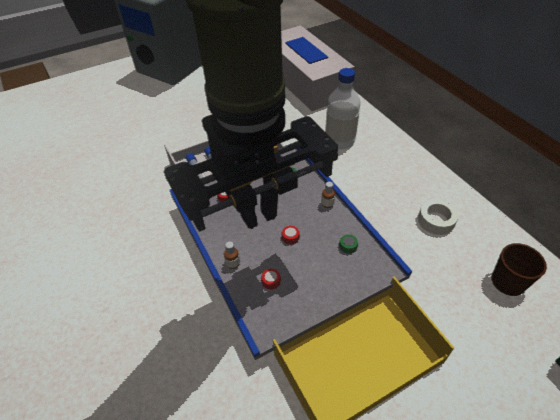

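The side view shows the half-closed fingers at (245,215) and (270,205), hanging behind the cap at (271,278) and clear of the vial at (232,255). I'll descend here.

{"api": "carry_out", "payload": {"linear": [[0,0,-0.03],[0,0,-0.06],[0,0,-0.08],[0,0,-0.095],[0,0,-0.105],[0,0,-0.113],[0,0,-0.113]], "roll": [0,0,0,0,0,0,0]}}

```text
clock: 2.78
tool_pos: [0.5122, -0.0605, 0.0647]
eef_rot: [0.712, 0.702, 0.003, 0.003]
contact_force: [-0.1, 0.1, -0.2]
opening: 0.156
```

```bash
python3 - <<'E'
from h import *
p=snapshot("side");cv2.imwrite(f"pics/side2.png",cv2.resize(p["img"][120:330,120:400,::-1],None,fx=2.5,fy=2.5))
p=snapshot("top");cv2.imwrite(f"pics/top2.png",p["img"][:,:,::-1])
E
```

```text
(no output)
```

View pics/side2.png

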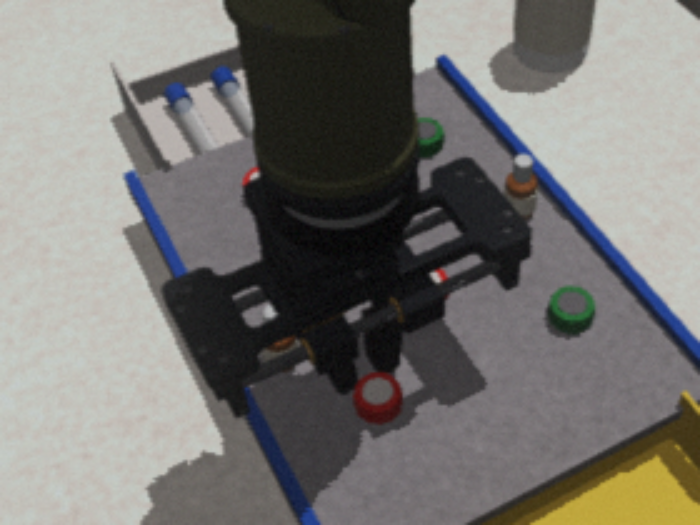

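{"api": "carry_out", "payload": {"linear": [[0,-0.008,-0.002],[0,-0.018,-0.002],[0,-0.029,-0.002],[0,-0.04,-0.002],[0,-0.051,-0.002],[0,-0.062,-0.002],[0,-0.073,-0.002],[0,-0.084,-0.002]], "roll": [0,0,0,0,0,0,0,0]}}

```text
clock: 3.55
tool_pos: [0.5128, -0.1463, 0.0644]
eef_rot: [0.713, 0.701, 0.004, 0.004]
contact_force: [-1.0, 0.0, -0.5]
opening: 0.158
```

```bash
python3 - <<'E'
from h import *
p=snapshot("side");cv2.imwrite(f"pics/side3.png",cv2.resize(p["img"][150:360,120:400,::-1],None,fx=2.5,fy=2.5))
E
```

```text
(no output)
```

View pics/side3.png

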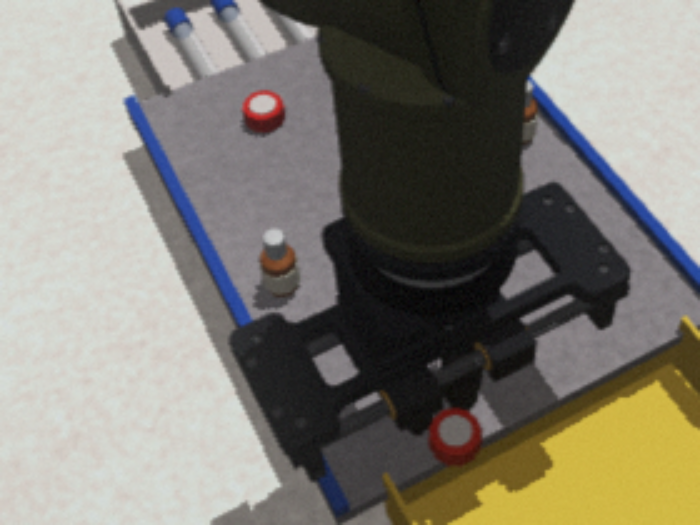

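The cap at crop pixel (455,435) is held between the fingers near the edge. The vial at (278,262) is still standing.

{"api": "carry_out", "payload": {"linear": [[0,-0.01,-0.001],[0,-0.021,-0.001],[0,-0.032,-0.001],[0,-0.043,-0.001],[0,-0.054,-0.001],[0,-0.054,-0.001]], "roll": [0,0,0,0,0,0]}}

```text
clock: 4.1
tool_pos: [0.5118, -0.2073, 0.0632]
eef_rot: [0.715, 0.699, 0.002, 0.005]
contact_force: [0.4, -1.1, 0.4]
opening: 0.158
```

{"api": "carry_out", "payload": {"linear": [[0,0,0.03],[0,0,0.06],[0.01,0.03,0.09],[0.025,0.07,0.11],[0.04,0.11,0.11],[0.055,0.15,0.11],[0.067,0.19,0.11],[0.067,0.205,0.11]], "roll": [0,0,0,0,0,0,0,0]}}

```text
clock: 4.77
tool_pos: [0.5807, 0.0046, 0.174]
eef_rot: [0.714, 0.701, 0.005, 0.005]
contact_force: [0.1, -0.2, 0.4]
opening: 0.165
```

```bash
python3 - <<'E'
from h import *
print(status.get_state()["tool_pos"])
for n in("side","top"):
    p=snapshot(n);cv2.imwrite(f"pics/{n}4.png",p["img"][:,:,::-1])
    for o in caps(p):print(n,*o)
E
```

```text
[0.58074509 0.00464618 0.17399912]
side red 321 369 302.0 [ 0.5082 -0.2224  0.0161] [ 0.4999 -0.2322  0.05  ]
side red 290 233 157.0 [ 0.5745 -0.0273  0.0537] [ 0.576  -0.0248  0.05  ]
side red 225 192 127.0 [0.5224 0.1054 0.055 ] [0.5239 0.11   0.05  ]
side green 348 243 221.0 [ 0.6409 -0.0914  0.0548] [ 0.6434 -0.0887  0.05  ]
side green 289 174 76.0 [ 0.5882 -0.0037  0.1549] [0.6418 0.0902 0.05  ]
top red 222 232 212.0 [0.5238 0.1062 0.0535] [0.5243 0.1066 0.05  ]
top green 232 160 204.0 [0.6423 0.0911 0.0533] [0.6433 0.0914 0.05  ]
```

View pics/side4.png

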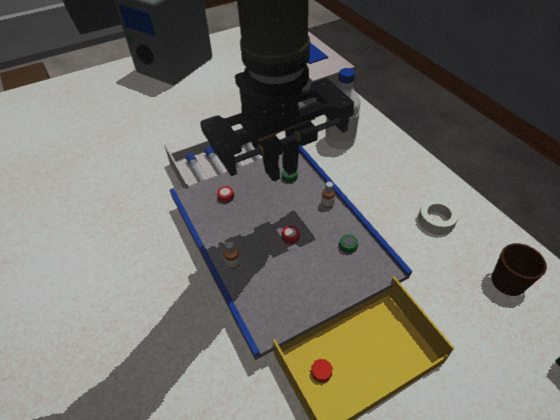

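The first cap is in the yellow tray at (321,369). Before going down near the far vial, I'll check how low the prongs under the gripper body hang.

```bash
python3 - <<'E'
from h import *
t=status.get_state()["tool_pos"]
p=snapshot("side")
vs,us=np.mgrid[60:200,180:370];Z=p["range_z"][60:200,180:370]
T=p["world_from_camera"];d=np.stack([(us-p["cx"])/p["fx"]*Z,(vs-p["cy"])/p["fy"]*Z,Z],-1)
P=(d@T[:3,:3].T+T[:3,3]-t).reshape(-1,3)
P=P[(Z.ravel()>0)&(abs(P[:,0])<.12)&(abs(P[:,1])<.06)&(P[:,2]>-.03)&(P[:,2]<.1)]
for a in np.arange(-.11,.11,.01):
    m=(P[:,0]>=a)&(P[:,0]<a+.01)
    if m.sum()>3:print(round(a,3),m.sum(),np.percentile(P[m,2],2).round(3),P[m,1].min().round(3),P[m,1].max().round(3))
E
```

```text
-0.1 345 0.069 -0.034 0.036
-0.09 556 0.046 -0.034 0.037
-0.08 384 0.059 -0.033 0.036
-0.07 242 0.057 -0.031 0.035
-0.06 218 0.058 -0.026 0.027
-0.05 517 0.055 -0.033 0.029
-0.04 354 0.043 -0.034 0.015
-0.03 448 -0.011 -0.034 0.011
-0.02 362 -0.017 -0.034 -0.006
-0.01 189 -0.014 -0.027 -0.006
-0.0 399 -0.017 -0.027 0.011
0.01 585 -0.014 -0.035 0.014
0.02 253 0.019 -0.035 -0.008
0.03 184 0.052 -0.035 0.018
0.04 195 0.058 -0.027 0.025
0.05 212 0.059 -0.028 0.025
0.06 430 0.06 -0.036 0.033
0.07 516 0.048 -0.036 0.034
0.08 315 0.054 -0.036 0.034
0.09 11 0.088 -0.021 0.022
```

Nothing on the body sits lower than about 45 mm above the TCP, which puts it at z ≈ 0.108. That clears the 0.09 m vials, so I'll do the second cap.

{"api": "carry_out", "payload": {"linear": [[-0.003,-0.002,-0.03],[-0.004,-0.004,-0.06],[-0.004,-0.004,-0.08],[-0.004,-0.004,-0.095],[-0.004,-0.004,-0.105],[-0.004,-0.004,-0.111],[-0.004,-0.004,-0.111]], "roll": [0,0,0,0,0,0,0]}}

```text
clock: 5.5
tool_pos: [0.574, -0.0038, 0.0614]
eef_rot: [0.714, 0.7, 0.001, 0.004]
contact_force: [-0.3, -0.2, -0.4]
opening: 0.156
```

{"api": "carry_out", "payload": {"linear": [[0,-0.009,0],[0,-0.02,0],[0,-0.031,0],[0,-0.042,0],[0,-0.053,0],[0,-0.064,0],[0,-0.075,0],[0,-0.086,0]], "roll": [0,0,0,0,0,0,0,0]}}

```text
clock: 6.17
tool_pos: [0.5739, -0.0912, 0.0615]
eef_rot: [0.714, 0.7, 0.001, 0.004]
contact_force: [1.3, 0.0, 0.5]
opening: 0.155
```

```bash
python3 - <<'E'
from h import *
print(status.get_state()["tool_pos"])
p=snapshot("side");cv2.imwrite(f"pics/side5.png",p["img"][:,:,::-1])
E
```

```text
[ 0.57394794 -0.09121948  0.06145174]
```

View pics/side5.png

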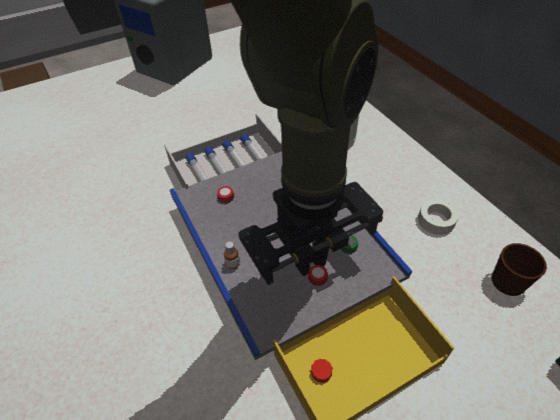

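The second cap is held between the fingers at (318,273) and the green cap at (348,243) hasn't moved. I'll keep pushing.

{"api": "carry_out", "payload": {"linear": [[0,-0.011,0],[0,-0.022,0],[0,-0.033,0],[0.001,-0.044,0],[0.002,-0.055,0],[0.003,-0.066,0],[0.004,-0.077,0.001],[0.005,-0.088,0.001]], "roll": [0,0,0,0,0,0,0,0]}}

```text
clock: 6.88
tool_pos: [0.5788, -0.1838, 0.0624]
eef_rot: [0.715, 0.699, -0.0, 0.005]
contact_force: [1.4, -0.0, 0.8]
opening: 0.162
```

{"api": "carry_out", "payload": {"linear": [[0,-0.01,0],[0,-0.02,0],[0,-0.028,0],[0,-0.028,0],[0,-0.028,0.03],[0,-0.028,0.06],[0,-0.01,0.09],[0,0.02,0.115]], "roll": [0,0,0,0,0,0,0,0]}}

```text
clock: 7.55
tool_pos: [0.5787, -0.1671, 0.1789]
eef_rot: [0.717, 0.697, -0.001, 0.006]
contact_force: [1.0, -0.3, -0.2]
opening: 0.158
```

```bash
python3 - <<'E'
from h import *
print(status.get_state()["tool_pos"])
for n in("side","top"):
    p=snapshot(n);cv2.imwrite(f"pics/{n}6.png",p["img"][:,:,::-1])
    for o in caps(p):print(n,*o)
E
```

```text
[ 0.57866756 -0.16706602  0.17889809]
side red 322 370 301.5 [ 0.508  -0.2227  0.0171] [ 0.5    -0.2322  0.05  ]
side red 362 347 271.5 [ 0.5734 -0.2244  0.0171] [ 0.5615 -0.2338  0.05  ]
side red 225 192 133.0 [0.5226 0.1059 0.0535] [0.5236 0.1091 0.05  ]
side green 289 174 157.0 [0.6396 0.0865 0.0542] [0.6417 0.0902 0.05  ]
top red 420 241 152.5 [ 0.5094 -0.2209  0.0148] [ 0.5054 -0.2098  0.05  ]
top red 222 232 207.5 [0.5245 0.1069 0.0524] [0.5248 0.1071 0.05  ]
top red 420 203 110.5 [ 0.5755 -0.2248  0.0152] [ 0.5686 -0.2137  0.05  ]
top green 232 160 207.0 [0.642  0.0908 0.0542] [0.6433 0.0912 0.05  ]
top green 341 159 208.0 [ 0.6428 -0.0877  0.0537] [ 0.6439 -0.0882  0.05  ]
top green 517 10 686.5 [ 0.8906 -0.3887  0.0883] [ 0.9157 -0.4108  0.05  ]
```

View pics/side6.png

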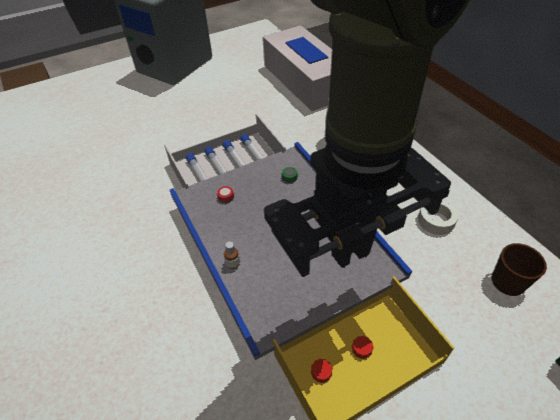

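Two caps are in the tray, at (322,370) and (362,347). The third is next.

{"api": "carry_out", "payload": {"linear": [[-0.007,0.037,0],[-0.014,0.075,0],[-0.021,0.113,0],[-0.028,0.151,0],[-0.035,0.189,0],[-0.042,0.227,0],[-0.049,0.265,0],[-0.054,0.295,0]], "roll": [0,0,0,0,0,0,0,0]}}

```text
clock: 8.32
tool_pos: [0.5268, 0.1424, 0.1821]
eef_rot: [0.711, 0.703, 0.005, 0.006]
contact_force: [0.1, 0.7, 0.0]
opening: 0.159
```

{"api": "carry_out", "payload": {"linear": [[0,0.006,0],[0,0.006,0]], "roll": [0,0]}}

```text
clock: 8.48
tool_pos: [0.5257, 0.1525, 0.182]
eef_rot: [0.708, 0.706, 0.006, 0.005]
contact_force: [0.1, -0.1, 0.3]
opening: 0.16
```

{"api": "carry_out", "payload": {"linear": [[-0.001,-0.012,-0.03],[-0.001,-0.014,-0.06],[-0.001,-0.014,-0.08],[-0.001,-0.014,-0.095],[-0.001,-0.014,-0.107],[-0.001,-0.014,-0.118],[-0.001,-0.014,-0.119]], "roll": [0,0,0,0,0,0,0]}}

```text
clock: 9.07
tool_pos: [0.524, 0.136, 0.0611]
eef_rot: [0.709, 0.705, 0.004, 0.005]
contact_force: [0.3, -1.4, 0.1]
opening: 0.158
```

```bash
python3 - <<'E'
from h import *
print(status.get_state()["tool_pos"])
p=snapshot("side");cv2.imwrite(f"pics/side7.png",p["img"][:,:,::-1])
E
```

```text
[0.52403516 0.13596264 0.06106603]
```

View pics/side7.png

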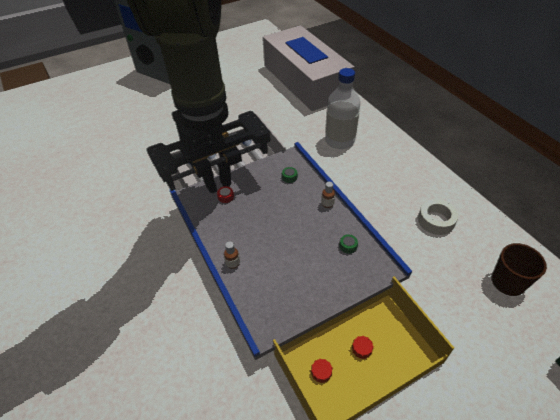

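The fingers are seated behind the third cap at (225,195). I'll sweep it with a slight drift in +x to stay away from the vial.

{"api": "carry_out", "payload": {"linear": [[0,-0.01,0.001],[0,-0.021,0.001],[0.001,-0.032,0.001],[0.003,-0.043,0.001],[0.004,-0.054,0.001],[0.005,-0.065,0.001],[0.007,-0.076,0.001],[0.008,-0.087,0.001]], "roll": [0,0,0,0,0,0,0,0]}}

```text
clock: 9.78
tool_pos: [0.5327, 0.0482, 0.063]
eef_rot: [0.709, 0.705, 0.005, 0.005]
contact_force: [-0.3, 0.1, -0.8]
opening: 0.164
```

```bash
python3 - <<'E'
from h import *
print(status.get_state()["tool_pos"])
p=snapshot("side");cv2.imwrite(f"pics/side8.png",p["img"][:,:,::-1])
E
```

```text
[0.53269298 0.04824752 0.06300697]
```

View pics/side8.png

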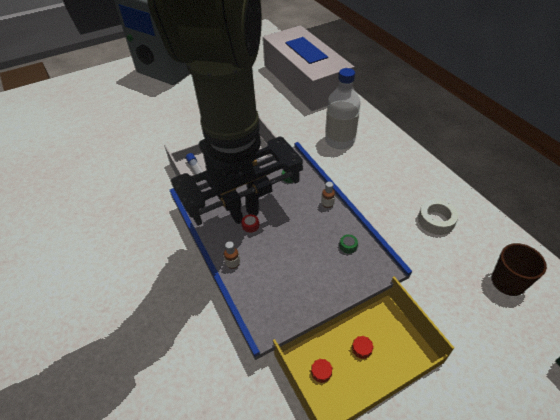

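The cap at (250,223) is still between the fingers.

{"api": "carry_out", "payload": {"linear": [[0.001,-0.011,-0.001],[0.003,-0.022,-0.001],[0.004,-0.033,-0.001],[0.006,-0.044,-0.001],[0.007,-0.055,-0.001],[0.008,-0.066,-0.001],[0.009,-0.077,-0.001],[0.009,-0.088,-0.001]], "roll": [0,0,0,0,0,0,0,0]}}

```text
clock: 10.5
tool_pos: [0.5419, -0.0442, 0.0618]
eef_rot: [0.71, 0.704, 0.003, 0.006]
contact_force: [-0.6, 0.0, 0.3]
opening: 0.16
```

{"api": "carry_out", "payload": {"linear": [[0,-0.011,0],[0,-0.022,0],[0,-0.033,0],[0,-0.044,0],[0,-0.055,0],[0,-0.066,0],[0,-0.077,0],[0,-0.088,0]], "roll": [0,0,0,0,0,0,0,0]}}

```text
clock: 11.17
tool_pos: [0.5418, -0.1333, 0.0619]
eef_rot: [0.71, 0.704, 0.003, 0.006]
contact_force: [0.8, 0.1, -0.4]
opening: 0.163
```

```bash
python3 - <<'E'
from h import *
print(status.get_state()["tool_pos"])
p=snapshot("side");cv2.imwrite(f"pics/side9.png",p["img"][:,:,::-1])
E
```

```text
[ 0.54183462 -0.13332463  0.06185237]
```

View pics/side9.png

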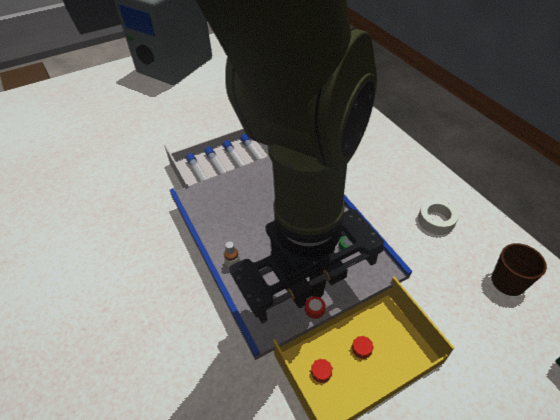

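{"api": "carry_out", "payload": {"linear": [[0,-0.011,0],[0,-0.022,0],[0,-0.033,0],[0,-0.044,0.001],[0,-0.055,0.001],[0,-0.066,0.001],[0,-0.074,0.001],[0,-0.074,0.001]], "roll": [0,0,0,0,0,0,0,0]}}

```text
clock: 11.88
tool_pos: [0.5409, -0.2138, 0.0625]
eef_rot: [0.713, 0.701, 0.001, 0.007]
contact_force: [-0.1, 0.2, 0.1]
opening: 0.16
```

{"api": "carry_out", "payload": {"linear": [[0,0,0.03],[0,0,0.06],[0,0,0.1],[-0.02,-0.03,0.13],[-0.04,-0.065,0.16],[-0.06,-0.1,0.17],[-0.08,-0.135,0.17],[-0.1,-0.16,0.17]], "roll": [0,0,0,0,0,0,0,0]}}

```text
clock: 12.55
tool_pos: [0.4423, -0.3741, 0.2343]
eef_rot: [0.712, 0.702, 0.002, 0.009]
contact_force: [0.6, -1.1, -0.5]
opening: 0.164
```

```bash
python3 - <<'E'
from h import *
print(status.get_state()["tool_pos"])
for n in("side","top"):
    p=snapshot(n);cv2.imwrite(f"pics/{n}10.png",p["img"][:,:,::-1])
    for o in caps(p):print(n,*o)
    for r in cut_out(p,"vial_a"):
        ys,xs=np.where(r["region"]);P=np.array([pt(p,x,y) for x,y in zip(xs,ys)])
        print('vial',r["confidence"],P.max(0).round(3),np.median(P,0).round(3))
E
```

```text
[ 0.44231035 -0.37412767  0.23433887]
top red 421 241 172.5 [ 0.5097 -0.2217  0.0152] [ 0.5057 -0.2107  0.05  ]
top red 420 223 166.0 [ 0.5402 -0.2216  0.0157] [ 0.535  -0.2108  0.05  ]
top red 418 202 163.0 [ 0.5757 -0.2221  0.0158] [ 0.5689 -0.2113  0.05  ]
top green 233 160 210.5 [0.642  0.0905 0.0537] [0.6431 0.0908 0.05  ]
top green 341 158 209.5 [ 0.6435 -0.0867  0.0538] [ 0.6447 -0.0873  0.05  ]
vial 0.63 [0.689 0.014 0.09 ] [0.663 0.002 0.069]
vial 0.49 [ 0.484 -0.015  0.09 ] [ 0.474 -0.025  0.07 ]
```

View pics/side10.png

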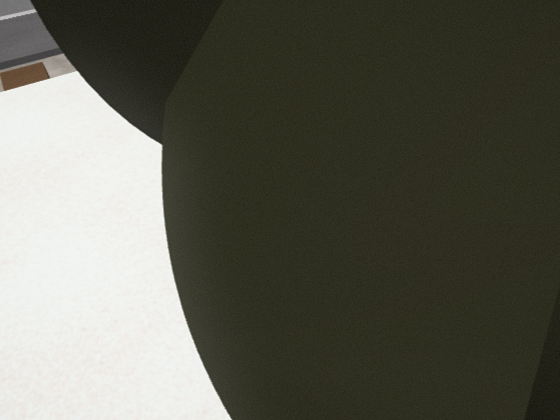

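View pics/top10.png

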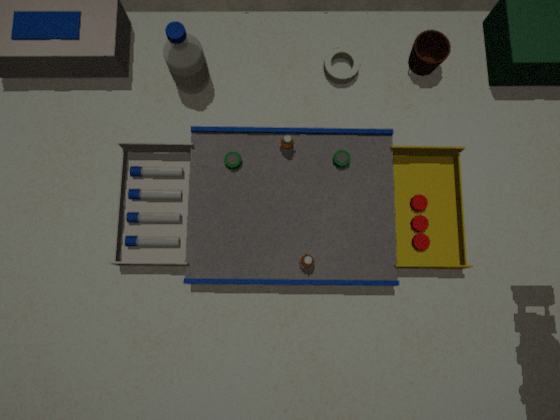

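The top view shows all three red caps in the yellow tray at (421,241), (420,223) and (418,202). The green caps and vials are where they were, and the white tray is unchanged. The arm blocks the side view but touches nothing, so I'm handing in.

```bash
python3 -c "
from plant import *
print(finish_job(), status.get_state()['contact_force'])"
```

```text
the job is handed in; nothing more can be done
the job is handed in; nothing more can be done
```

All three red caps are in the yellow discard tray. I swept each one along the board and off its end between the half-closed fingers, without gripping or lifting any. I handed the job in at about 12.6 s of the 54 s allowed.

**Last top view:**
- The red caps lie on the tray floor, with their tops at about 16 mm.
- The green caps are within about 1 mm of where they started, which is inside the measuring error.
- Both vials are upright in their places, with their tops at 90 mm.
- Nothing red is in the white tray, and the arm was raised clear of everything.

**Side view:** the arm blocked the last one, so the final state was checked from the top camera only. The last clear side view, just before the third cap went over the edge, agreed with it.

**Forces:** contact force readings stayed within about 1.5 N after every move. I got no force reading after hand-in.

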